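Hold a re-glued drawer corner true with the assembly square

ROBOT

A 6-joint arm with a two-finger parallel gripper is mounted at the origin on the work surface. World frame = base frame: x ahead of the robot, y to its left, z up, the work surface at z = 0. Lengths are in mm, angles in rad, forces in N, time in s.
With the tool pointing down it reaches from about 275 to 1000 mm from the base axis. Payload 8.4 kg.
Tool frame: the origin (TCP) lies on the centre line of the jaws, within the pads' length; the fingertips stand 17 mm ahead of it and the grasp point (between the pads) lies 2 mm behind it (r.tcp_to_tips is the z of the fingertips in the tool frame, in mm); z points along the fingers, y is the direction in which the jaws open and shut (so a half turn about z gives the same grasp; the last joint's range is limited). The gripper opens to 85 mm and grips with 20 to 120 N. Pads are 22 mm wide; open, the fingers measure 114 mm over their backs; the gripper's body (76 mm by 85 mm) begins 54 mm behind the grasp point. The pads swing forward as they close: fully open they stand 13 mm farther back than shut.
Start: joints at [1.164, 0.353, 1.633, -0, 1.155, -0.002], TCP at [246.146, 574.491, 248.281] pointing down, gripper open.
Joint ranges: [-2.63, 2.63], [-0.92, 2.1], [0.06, 2.66], [-1.3, 4.44], [0, 2.69], [-3.02, 3.02]. Speed limits (rad/s): [2.22, 2.22, 2.79, 3.14, 3.14, 3.14].

INTERFACE

Orientations are given as [roll, pitch, yaw] about the fixed x, y, z axes, in that order (R = Rz(yaw) Ry(pitch) Rx(roll)).
In Python, from rig import r, cams, job gives the robot as it stands.
- The arm moves only by the tool drive_tool, never from a script. Its argument "deltas" is a list of rows, each a list of 4 numbers: the shift along the tool's x, y, z in cm, then the turn about the tool's z in rad. In form: [[x, y, z, roll], ...]. A call has 1 to 12 rows; each row shifts and turns the commanded pose from where the row before left it, along the tool's axes as they then stand; what a row does not reach is not made up. A row lasts 1/12 s, in which the tool goes at most 41.7 mm and 7.16 degrees, less where a joint would pass 70% of its speed; a pose out of reach is approached as far as the arm can. A call with a gripper value outside its range is refused whole. "jaw" is the closure, from 0 (fully open) to 1 (shut), set as the call begins (left out, the last holds). The fingers move at their own pace and stop on an object; "force" is the grip in N (left out, the last holds). Time passes only in rows, so rows that do not move let the fingers close. It gives the time, the measured TCP pose, the force and the opening at its end, in the units of the state.
- r.sense(): the state, without advancing time (a new reading comes with each control period).
- cams.grab_frame(name): name is "scene" or "side" or "wrist"; returns (picture, depth): 420x560x3 uint8, red, green, blue; 420x560 float32, mm along the optical axis (not along the pixel's ray), 0 where there is no reading.
- cams.camera_params(name): a dict with "fx", "fy", "cx", "cy" (pixels), "R" (3x3) and "t" (3): a world point X has camera coordinates R X + t. Camera axes: x right, y down, z forward; pixel columns grow to the right and rows downward; lengths in mm; the calibration is good to about 2 mm. The wrist camera is an equidistant fisheye: a pixel r from the principal point sees the ray r / f radians off the axis. A picture is of the moment at which its call begins: read the wrist's pose just before it. camera_params takes no time and is no camera call; for the wrist camera it gives the pose at the moment of the call.
- job.sign_off(): hands the job in, once; it reports no verdict.
The state is a dict: "clock": time; "qpos": joint angles; "qvel": joint speeds; "joint_efforts": joint torques, N m; "eef_pos": TCP position; "tcp_rot": TCP orientation; "contact_force": force on the tool from outside, world axes, zero at the start; "wrist_torque": the same for the moment, N m; "opening": opening from 0.0 (shut) to 1.0 (fully open).
Only numpy, scipy, OpenCV 4.12 (cv2) and the standard library are available. Lean on these libraries where they do the work, as an engineer would, in place of code of your own. Each camera call takes 0.05 s, during which the arm holds its last target. There are 200 camera calls.

TASK

A small drawer is being re-glued on the repair table, and its light side board springs inwards at the corner. Pick up the aluminium assembly square by its red handle, set it flat on the drawer's bottom and press its heel fully home into the corner, so that one outer face bears flush on the dark end board and the other pushes the light side board out to square. Keep it pressed firmly against both boards for at least two seconds, and finish still holding it so, not let go; leave the other things on the table alone.

Things in the scene. Friction and masses are not known exactly. Their poses are not given: they have to be found in the camera images.
- frame: drawer under repair, fixed. Origin: the inner corner at table height; x, y along the boards when square. Inside of the corner is towards -x, -y; home is along (1, 1). White bottom panel 180 x 180 x 12 mm, x and y from -162 to +18. Dark end board: fixed, 15 mm thick, standing 30 mm above the panel; inner face is the plane y = 0, x from -150 to +15
- corner (a point): the inner corner on top of the bottom panel, 12 mm above the frame's origin; axes as the frame's
- side_end (a point): free end of the light side board: top edge of its inner face. The board is 149 mm long, 15 thick, its top 30 mm above the bottom panel, and pivots about the vertical line through the inner corner. Axes turn with it: the inner face is its own plane x = 0, running along its own -y; at joint value 0 that is the frame's plane x = 0
- side (a joint): angle of the light side board, rad: 0 = square to the end board (a stop, it goes no further out), growing as it leans inwards over the panel; starts at 0.13 to 0.17. A spring pulls it inwards with 0.3 to 0.45 N m when held at 0 (about 4 N at the end of the square's leg); it springs back when let go
- square_grip (a point): centre of the square's red handle, where to grasp it, 47 mm above the underside. The handle is an upright block 60 mm long, 16 thick, from 18 to 70 mm above the underside; its thickness lies along (1, 1) of these axes, its length along (1, -1). Axes are the square's own, z up: the heel lies +50 mm in x and +50 mm in y from here
- square_heel (a point): heel (outer corner) of the square at its underside. Outer faces are the planes x = 0 and y = 0 through it; two legs run from it 110 mm along -x and -y, each 20 wide and 20 high; the handle stands on a diagonal brace between them. Lies flat on the table at the start. When home, heel and axes coincide with those of point corner
- square: the aluminium assembly square with red handle, an L with a diagonal brace, 0.2 to 0.4 kg; origin and axes as point square_heel
- screwdriver: screwdriver, 150 mm long, lying on the table beside the drawer along the outside of its dark end board; to be left alone
- knob_cap: black plastic knob cap, 36 across, 18 high, lying beside the square (mm); to be left alone; origin at the centre of its underside
- phone: black phone, 150 x 72 x 9, lying flat (mm); to be left alone; origin at the centre of its underside
- multimeter: yellow multimeter, 140 x 70 x 32, lying flat (mm); to be left alone; origin at the centre of its underside
- spray_can: blue spray can, 52 across, 150 high, standing (mm); to be left alone; origin at the centre of its underside
- vent_cover: round white slotted appliance cover, 170 across, 10 thick, lying flat (mm); to be left alone; origin at the centre of its underside
- bit_case: black bit case, 100 x 70 x 14, lying flat (mm); to be left alone; origin at the centre of its underside

How it is judged:
By the outcome, as a careful person would: the job done as asked, in the order asked, and still so for the second after the job is handed in, while the arm keeps its last pose, push and grip.
It also fails if it takes over 48 s, if anything falls off the work surface, if the arm or the gripper's body presses on something with over 40 N, if the wrist force passes 120 N, or if a joint passes its speed limit or range.

## Working session

There is one attempt and no reset: what is moved stays moved. The work goes in short steps, Python scripts to look and compute and a tool call to move; the robot and the scene stay as the last step left them, time stands still between calls to the robot, and variables do not carry over. Pictures are saved under pics/ and viewed, about 8 in all and at most 12, crops included, and the job is handed in when it is done.

Besides the shell and the picture viewer there is one more tool, called after "Request:" by a JSON object that holds its "method" and its "body". drive_tool: Moves the arm, as the interface text tells. Its arguments: {"type":"object","properties":{"deltas":{"type":"array"},"jaw":{"type":"number"},"force":{"type":"number"}},"required":["deltas"]}

```bash
mkdir -p pics; ls; python3 - <<'E'
from rig import r,cams,job
import cv2,numpy as np
print(r.sense())
for n in("scene","side"):
    p,d=cams.grab_frame(n); np.savez(f"{n}0.npz",p=p,d=d); cv2.imwrite(f"pics/{n}0.png",p[:,:,::-1]); print(n,cams.camera_params(n))
E
```

```text
pics
{'clock': 0.0, 'qpos': array([ 1.16360499e+00,  3.53650830e-01,  1.63410687e+00,  3.03796352e-06,
        1.15520089e+00, -2.40064988e-03]), 'qvel': array([ 9.29246420e-04,  7.62761425e-04,  1.85361233e-06, -1.92299272e-04,
       -6.08776810e-04,  1.11402030e-03]), 'joint_efforts': array([ 5.55057159e-05, -6.05258560e+01, -3.42053962e+01, -2.08404740e-04,
        9.77464282e-03, -2.08419556e-05]), 'eef_pos': array([245.96788498, 574.08929026, 247.57165368]), 'tcp_rot': array([-3.14022673e+00, -6.05680758e-06,  2.73680073e+00]), 'contact_force': array([ 0.19497269,  0.0549824 , -1.10500809]), 'wrist_torque': array([-0.01299299, -0.02915188,  0.01327361]), 'opening': 0.9999138106001344}
scene {'fx': 433.1590143755419, 'fy': 433.1590143755419, 'cx': 280.87665835422814, 'cy': 208.27883859429957, 'R': array([[-0.58229541,  0.81295198,  0.00641262],
       [ 0.46403215,  0.33882964, -0.81845503],
       [-0.66753743, -0.47360695, -0.5745348 ]]), 't': array([ 239.31050296, -209.49259141, 1658.44415987])}
side {'fx': 458.8109722343763, 'fy': 458.8109722343763, 'cx': 280.507637708696, 'cy': 211.63534910269183, 'R': array([[ 0.99961121, -0.02334471,  0.01524649],
       [-0.00515444, -0.69210577, -0.72177769],
       [ 0.02740187,  0.72141848, -0.69195702]]), 't': array([-525.0531543 ,   89.11551029, 1302.41266844])}
```

View pics/scene0.png

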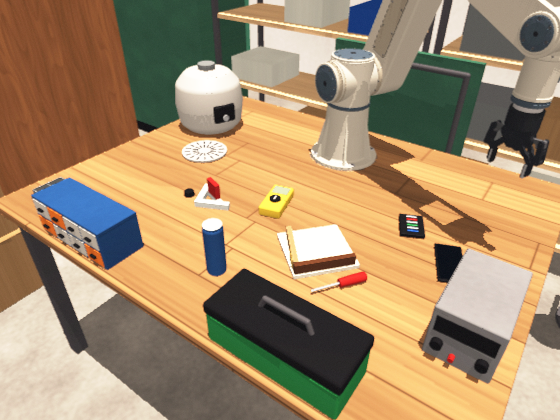

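View pics/side0.png

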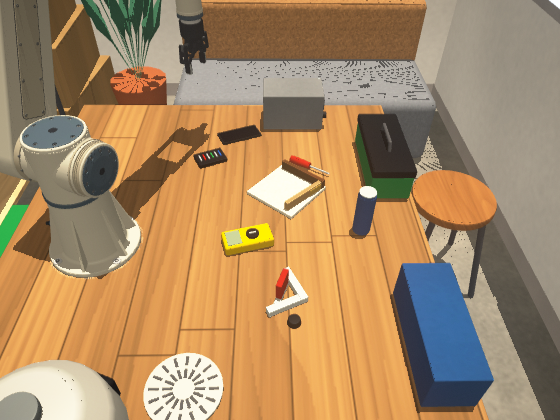

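The scene view shows the square at about (211,198), the drawer at (318,250) and the spray can at (214,248). In the side view the square is at (287,293) with its heel at about (307,300), and the drawer is at (288,190). Next I'll crop and measure.

```bash
cat > h.py <<'E'
import numpy as np,cv2
from rig import r,cams,job
def cloud(d,c):
    v,u=np.mgrid[:d.shape[0],:d.shape[1]]
    X=np.stack([(u-c['cx'])/c['fx']*d,(v-c['cy'])/c['fy']*d,d],-1)
    return (X-c['t'])@c['R']
def ray(uv,c,z):
    uv=np.atleast_2d(uv).astype(float)
    D=np.c_[(uv[:,0]-c['cx'])/c['fx'],(uv[:,1]-c['cy'])/c['fy'],np.ones(len(uv))]@c['R']
    o=-c['R'].T@c['t']; return o+D*((z-o[2])/D[:,2])[:,None]
def proj(X,c):
    Y=np.atleast_2d(X)@c['R'].T+c['t']; return np.c_[c['fx']*Y[:,0]/Y[:,2]+c['cx'],c['fy']*Y[:,1]/Y[:,2]+c['cy']]
E
python3 - <<'E'
from h import *
C=[]
for n,s,dr in(("scene",(180,170),(270,215)),("side",(255,255),(240,145))):
    f=np.load(f"{n}0.npz");c=cams.camera_params(n);W=cloud(f['d'],c)
    row=[]
    for (u,v),w in((s,70),(dr,100)):
        h=int(w*.75) if w==100 else w
        row.append(cv2.resize(f['p'][v:v+75,u:u+100,::-1],(400,300),interpolation=cv2.INTER_CUBIC))
    C.append(np.hstack(row))
    hsv=cv2.cvtColor(f['p'],cv2.COLOR_RGB2HSV)
    red=((hsv[...,0]<6)|(hsv[...,0]>174))&(hsv[...,1]>170)&(hsv[...,2]>90)
    k,l,st,ce=cv2.connectedComponentsWithStats(red.astype(np.uint8))
    for i in range(1,k):
        if st[i,4]>25:
            P=W[(l==i)&(f['d']>0)]; print(n,st[i],np.median(P,0).round(),P.max(0).round(),P.min(0).round())
    # residual height of table
    print("table",np.median(W[(np.abs(W[...,2])<15)][:,2]))
cv2.imwrite("pics/crop0.png",np.vstack(C))
E
```

```text
scene [207 177  13  22 170] [ 532. -172.   54.] [ 546. -152.   72.] [ 509. -212.   22.]
scene [338 272  29  16 275] [604. 357.  20.] [636. 381.  26.] [568. 328.  -2.]
scene [447 354   8   9  51] [701. 628.  33.] [708. 634.  36.] [690. 623.  25.]
table -1.497768630105242
side [290 156  20  11 108] [596. 348.  25.] [629. 372.  30.] [566. 323.  10.]
side [276 269  12  22 136] [ 523. -190.   70.] [ 537. -156.   76.] [ 508. -213.   30.]
table 1.3237329779530504
```

View pics/crop0.png

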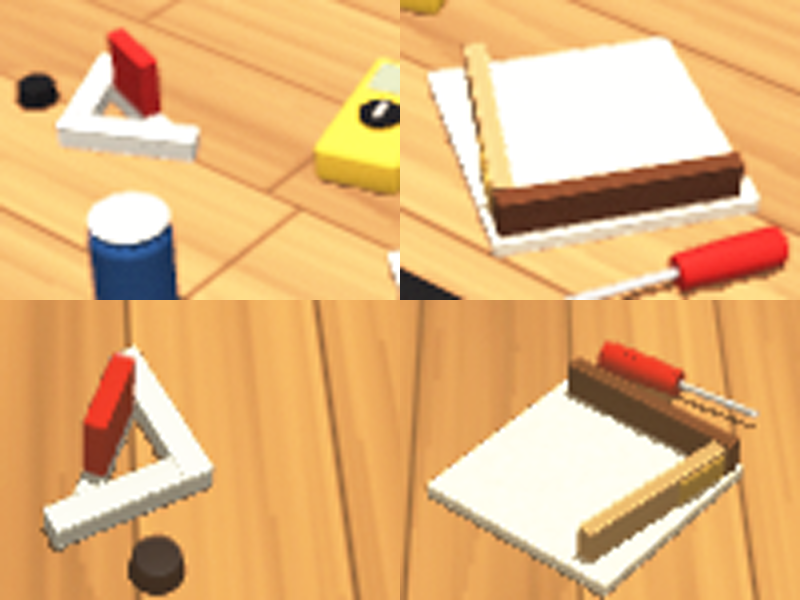

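The crops show the heel at side pixel ≈(307,300). The panel corners, the light side board leaning in and the dark end board are all visible. Computing coarse poses.

```bash
python3 - <<'E'
from h import *
cs,cd=cams.camera_params("scene"),cams.camera_params("side")
print("side panel R,L,B\n",ray([[325.5,187],[247.5,192],[291.5,216.5]],cd,12).round(1))
print("scene panel L,T,B,R\n",ray([[277.5,233.5],[337,224.5],[294,277],[359.5,265]],cs,12).round(1))
def o(L,k): return [[u/4+k[0],v/4+k[1]] for u,v in L]
print("side sq heel,legA end,legB end top\n",ray(o([(212,168),(45,215),(133,50)],(255,255)),cd,20).round(1))
print("scene heel, legright, top z20\n",ray(o([(60,128),(198,132),(102,55)],(180,170)),cs,20).round(1))
print("side: light end, light corner, dark far end inner top z42\n",ray(o([(180,232),(313,145),(170,65)],(240,145)),cd,42).round(1))
c=cams.camera_params("wrist");print(c, r.sense()['eef_pos'])
f=cams.grab_frame("wrist");cv2.imwrite("pics/w0.png",f[0][:,:,::-1])
E
```

```text
side panel R,L,B
 [[675.1 225.7  12. ]
 [425.3 202.9  12. ]
 [560.2  91.   12. ]]
scene panel L,T,B,R
 [[558.8  94.   12. ]
 [421.7 210.1  12. ]
 [676.8 230.9  12. ]
 [539.8 344.1  12. ]]
side sq heel,legA end,legB end top
 [[ 589.4 -207.1   20. ]
 [ 484.3 -240.7   20. ]
 [ 543.  -111.3   20. ]]
scene heel, legright, top z20
 [[ 590.7 -200.    20. ]
 [ 531.6 -109.8   20. ]
 [ 493.1 -248.6   20. ]]
side: light end, light corner, dark far end inner top z42
 [[540.8 118.3  42. ]
 [649.  218.8  42. ]
 [538.7 322.2  42. ]]
{'fx': 325.19226210127806, 'fy': 325.19226210127806, 'cx': 278.47998341997635, 'cy': 212.80989938356174, 'R': array([[ 3.94104495e-01,  9.19065495e-01, -5.11841961e-04],
       [ 8.85578624e-01, -3.79595909e-01,  2.67689086e-01],
       [ 2.45829509e-01, -1.05950748e-01, -9.63505211e-01]]), 't': array([-623.26924506,  -33.93115725,  378.70849587])} [245.98762766 574.10990078 247.64091712]
```

View pics/w0.png

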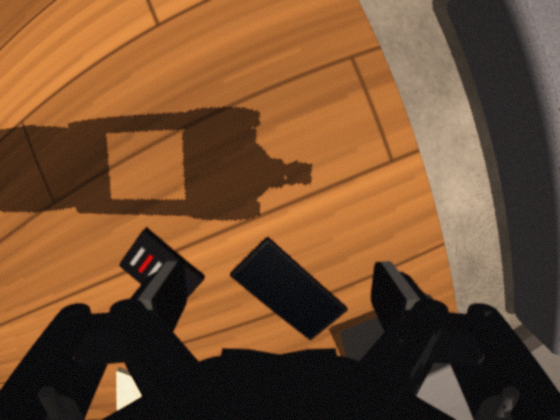

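Request:
{"method": "drive_tool", "body": {"deltas": [[-3.6,-1.7,0,0],[-3.6,-1.7,0,0],[-3.6,-1.7,0,0],[-3.6,-1.7,0,0],[-3.6,-1.7,0,0],[-3.6,-1.7,0,0],[-3.6,-1.7,0,0],[-3.6,-1.7,0,0],[-3.6,-1.7,0,0],[-3.6,-1.7,0,0],[-3.6,-1.7,0,0],[-3.6,-1.7,0,0]]}}

```text
clock: 1.15
eef_pos: [563.8, 215.1, 248.2]
tcp_rot: [-3.141, -0.0, 2.737]
contact_force: [-0.1, 0.7, -0.1]
opening: 1.002
```

Request:
{"method": "drive_tool", "body": {"deltas": [[0,0,0,0.12],[0,0,0,0.12],[0,0,0,0.12],[0,0,0,0.12],[0,0,0,0.12],[0,0,0,0.12],[0,0,0,0.12],[0,0,0,0.12],[0,0,0,0.12],[0,0,0,0],[0,0,0,0],[0,0,0,0]]}}

```text
clock: 2.15
eef_pos: [562.8, 216.8, 248.1]
tcp_rot: [-3.141, 0.0, 1.661]
contact_force: [-0.1, -0.2, -0.8]
opening: 1.0
```

```bash
python3 - <<'E'
from h import *
s=r.sense();print(s['clock'],s['eef_pos'],s['tcp_rot'],s['contact_force'])
c=cams.camera_params("wrist");p,d=cams.grab_frame("wrist");np.savez("w1.npz",p=p,d=d,**c)
cv2.imwrite("pics/w1.png",p[:,:,::-1]);print((d>0).mean())
E
```

```text
2.15 [562.80345343 216.81242902 248.13684451] [-3.14131403e+00  9.08041983e-05  1.66079424e+00] [-0.10678308 -0.16275435 -0.76559396]
0.9861904761904762
```

View pics/w1.png

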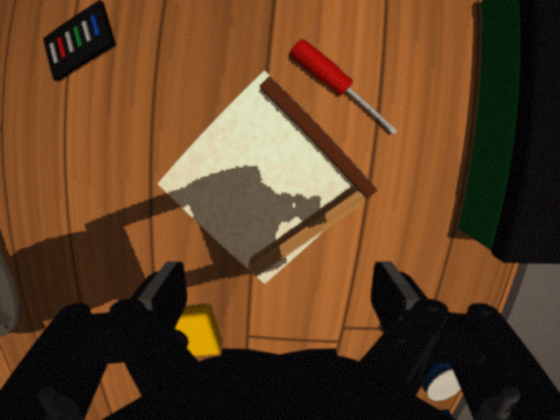

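The drawer is fully in view: panel corners at (158,184), (265,72) and (264,283). The dark board runs (265,82)→(372,192) and the light board (360,200)→(252,265).

```bash
cat >> h.py <<'E'
def wray(uv,c,z):
    uv=np.atleast_2d(uv).astype(float);q=uv-[c['cx'],c['cy']];rr=np.hypot(*q.T);th=rr/c['fx']
    D=np.c_[q*(np.sin(th)/np.maximum(rr,1e-9))[:,None],np.cos(th)]@c['R']
    o=-c['R'].T@c['t']; return o+D*((z-o[2])/D[:,2])[:,None]
def rect(m,c,z):
    P=wray(np.argwhere(m)[:,::-1],c,z)[:,:2]; b=cv2.minAreaRect(P.astype(np.float32)); return b,cv2.boxPoints(b)
def biggest(m,near=None):
    k,l,st,ce=cv2.connectedComponentsWithStats(m.astype(np.uint8))
    i=1+np.argmax(st[1:,4]); return l==i
E
python3 - <<'E'
from h import *
c=dict(np.load("w1.npz"));p=c['p']
print("panel L,T,B",wray([[158,184],[265,72],[264,283]],c,12).round(1))
hsv=cv2.cvtColor(p,cv2.COLOR_RGB2HSV)
for q in[(320,138),(335,210),(270,262),(200,180),(230,200),(330,60)]:print(q,hsv[q[1],q[0]])
roi=np.zeros(p.shape[:2],bool);roi[65:210,250:390]=1
dm=biggest(roi&(hsv[...,2]<125)&(hsv[...,1]>120)&(hsv[...,0]<12))
b,bx=rect(dm,c,42);print(dm.sum(),b,bx.round(1))
# edge of the dark board seen in its own long direction
roi=np.zeros(p.shape[:2],bool);roi[185:275,245:370]=1
lm=biggest(roi&(hsv[...,1]>85)&(hsv[...,2]>0)&~dm)
o=p.copy();o[dm]=[0,255,0];o[lm]=[255,0,255]
cv2.imwrite("pics/m1.png",cv2.resize(o[50:300,140:400,::-1],None,fx=2.3,fy=2.3))
np.save("lm.npy",lm)
E
```

```text
panel L,T,B [[419.4 206.   12. ]
 [535.6 341.4  12. ]
 [554.8  91.2  12. ]]
(320, 138) [  9 199  82]
(335, 210) [ 15 161 170]
(270, 262) [ 16 170  63]
(200, 180) [ 18  75 102]
(230, 200) [ 15  79 100]
(330, 60) [  7 215 141]
2155 ((599.71875, 274.08636474609375), (15.656482696533203, 162.75091552734375), 49.80588912963867) [[532.5 320.6]
 [656.8 215.6]
 [666.9 227.5]
 [542.6 332.6]]
```

View pics/m1.png

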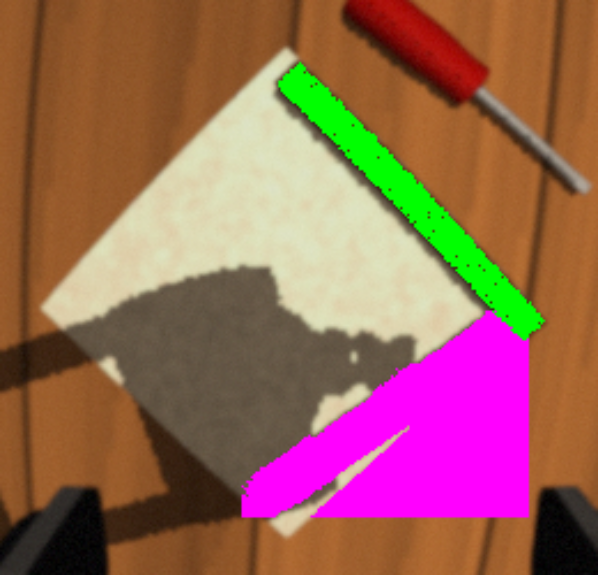

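Frame estimates: the dark-board rectangle and the panel corners agree on origin ≈(646.5, 225) and yaw ≈ −0.703. Next I'll move to the square.

Request:
{"method": "drive_tool", "body": {"deltas": [[-3.3,-0.64,0.4,0],[-3.3,-0.64,0.4,0],[-3.3,-0.64,0.4,0],[-3.3,-0.64,0.4,0],[-3.3,-0.64,0.4,0],[-3.3,-0.64,0.4,0],[-3.3,-0.64,0.4,0],[-3.3,-0.64,0.4,0],[-3.3,-0.64,0.4,0],[-3.3,-0.64,0.4,0],[-3.3,-0.64,0.4,0],[-3.3,-0.64,0.4,0]]}}

```text
clock: 3.2
eef_pos: [520.0, -185.9, 200.2]
tcp_rot: [3.141, 0.0, 1.659]
contact_force: [0.1, 0.2, 0.3]
opening: 1.003
```

Request:
{"method": "drive_tool", "body": {"deltas": [[0,0,0,0.11],[0,0,0,0.11],[0,0,0,0.11],[0,0,0,0.11],[0,0,0,0],[0,0,0,0],[0,0,0,0]]}}

```text
clock: 3.78
eef_pos: [520.4, -184.2, 200.3]
tcp_rot: [3.142, -0.0, 1.221]
contact_force: [-0.1, 0.3, -0.2]
opening: 1.002
```

```bash
python3 - <<'E'
from h import *
s=r.sense();print(s['clock'],s['eef_pos'],s['tcp_rot'])
c=cams.camera_params("wrist");p,d=cams.grab_frame("wrist");np.savez("w2.npz",p=p,d=d,**c)
hsv=cv2.cvtColor(p,cv2.COLOR_RGB2HSV)
red=biggest(((hsv[...,0]<6)|(hsv[...,0]>174))&(hsv[...,1]>170)&(hsv[...,2]>60))
print("red at z70",red.sum(),rect(red,c,70))
o=p.copy();o[cv2.morphologyEx(red.astype(np.uint8),cv2.MORPH_GRADIENT,np.ones((3,3)))>0]=[0,255,0]
v,u=np.argwhere(red).mean(0).astype(int);print(u,v)
v0,u0=max(v-100,0),max(u-130,0)
cv2.imwrite("pics/w2.png",cv2.resize(o[v0:v0+200,u0:u0+260,::-1],None,fx=3,fy=3));print(u0,v0)
E
```

```text
3.7833 [ 520.42384883 -184.20981338  200.29793342] [ 3.14155707e+00 -1.53547436e-05  1.22147340e+00]
red at z70 1366 (((521.938232421875, -180.30426025390625), (61.217533111572266, 15.590971946716309), 69.59733581542969), array([[ 503.9611 , -206.27519],
       [ 518.574  , -211.71043],
       [ 539.9154 , -154.33333],
       [ 525.3025 , -148.89809]], dtype=float32))
279 201
149 101
```

View pics/w2.png

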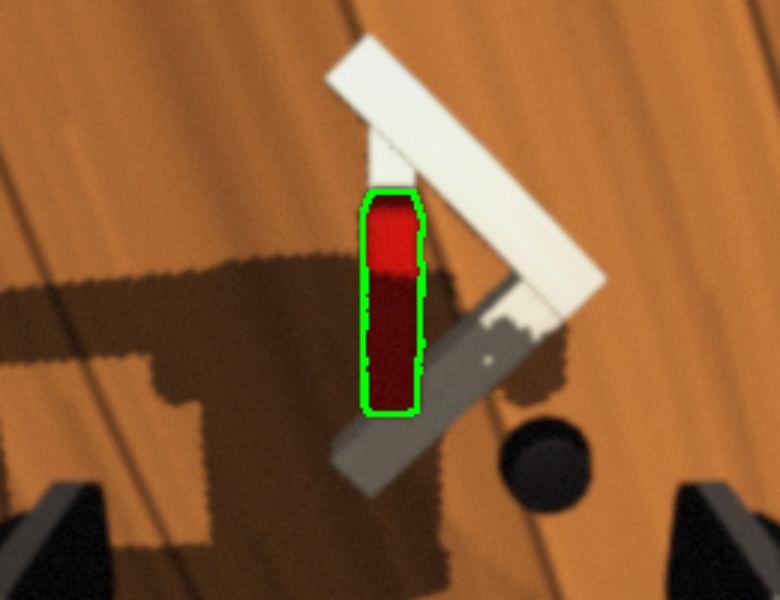

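Handle centre (521.9, −180.3), square yaw ≈ −1.14, and the jaws are already aligned. The knob cap at crop (545,465) is clear of the finger paths. Descending now.

Request:
{"method": "drive_tool", "body": {"deltas": [[0.42,0,0,0.007],[0,0,2,0],[0,0,2.5,0],[0,0,2.5,0],[0,0,2.5,0],[0,0,2,0],[0,0,2,0],[0,0,1,0],[0,0,1,0],[0,0,0,0],[0,0,0,0]], "jaw": 0}}

```text
clock: 4.75
eef_pos: [522.1, -180.3, 45.5]
tcp_rot: [-3.142, -0.0, 1.21]
contact_force: [0.7, -0.5, 0.0]
opening: 0.998
```

Request:
{"method": "drive_tool", "body": {"deltas": [[0,0,0,0],[0,0,0,0],[0,0,0,0],[0,0,0,0],[0,0,0,0],[0,0,0,0],[0,0,0,0],[0,0,0,0],[0,0,0,0],[0,0,0,0],[0,0,0,0],[0,0,0,0]], "jaw": 1, "force": 100}}

```text
clock: 5.75
eef_pos: [522.2, -180.5, 45.7]
tcp_rot: [3.141, 0.0, 1.21]
contact_force: [-0.2, -0.2, 6.1]
opening: 0.17
```

Request:
{"method": "drive_tool", "body": {"deltas": [[0,0,-1,0],[0,0,-2,0],[0,0,-2,0],[0,0,-2,0],[0,0,-2,0],[0,0,-1,0],[0,0,0,0]]}}

```text
clock: 6.33
eef_pos: [522.9, -180.8, 147.6]
tcp_rot: [3.138, -0.0, 1.21]
contact_force: [1.3, -0.6, -2.5]
opening: 0.173
```

Request:
{"method": "drive_tool", "body": {"deltas": [[1.5,-0.55,0,0],[3.2,-1.16,0,0],[3.5,-1.28,0,0],[3.5,-1.28,0,0],[3.5,-1.28,0,0],[3.5,-1.28,0,0],[3.5,-1.28,0,0],[3.5,-1.28,0,0],[3.5,-1.28,0,0],[3.5,-1.28,0,0],[2.5,-0.91,0,0],[1.5,-0.55,0,0]]}}

```text
clock: 7.33
eef_pos: [525.1, 213.2, 143.9]
tcp_rot: [-3.14, 0.0, 1.212]
contact_force: [-0.1, -0.1, -3.5]
opening: 0.173
```

Request:
{"method": "drive_tool", "body": {"deltas": [[0,0,0,-0.11],[0,0,0,-0.11],[0,0,0,-0.11],[0,0,0,-0.11],[0,0,0,0],[0,0,0,0],[0,0,0,0]]}}

```text
clock: 7.92
eef_pos: [525.6, 210.1, 144.5]
tcp_rot: [-3.14, 0.0, 1.646]
contact_force: [0.0, 0.1, -2.4]
opening: 0.172
```

```bash
python3 - <<'E'
from h import *
s=r.sense();print(s['clock'],s['eef_pos'],s['tcp_rot'],s['contact_force'],s['opening'])
c=cams.camera_params("wrist");p,d=cams.grab_frame("wrist");np.savez("w3.npz",p=p,d=d,**c)
p2,d2=cams.grab_frame("side")
cv2.imwrite("pics/w3.png",np.hstack([cv2.resize(p[60:360,130:430],(400,400)),cv2.resize(p2[120:240,230:350],(400,400),interpolation=cv2.INTER_CUBIC)])[:,:,::-1])
E
```

```text
7.9167 [525.59131416 210.13838982 144.54150746] [-3.14043607e+00  3.64048030e-04  1.64613345e+00] [ 0.03603258  0.08309594 -2.43316172] 0.1723740886271575
```

View pics/w3.png

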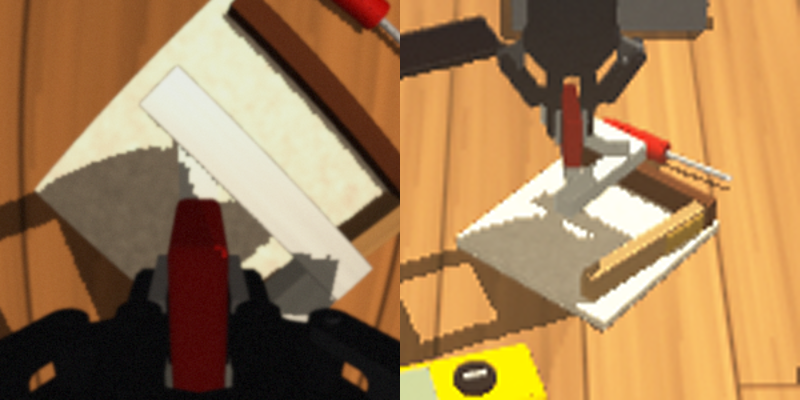

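The wrist crop shows the square held parallel to the dark board, with leg end at (180,66) and heel at (371,268). The side board is still leaning in and clear of the square. Checking the held pose and level.

```bash
python3 - <<'E'
from h import *
c=dict(np.load("w3.npz"));d=c['d']
W=wray([[265,109.5],[235,137.3],[408.3,261]],c,119.5);print(W.round(1))
e=W[0]-W[2];print("square yaw (leg -x dir from heel)",np.arctan2(-e[1],-e[0]),np.hypot(*e[:2]))
# fisheye depth -> height of leg top along the leg
q=np.linspace([258,130],[385,255],7)
v=q-[c['cx'],c['cy']];rr=np.hypot(*v.T);th=rr/c['fx'];D=np.c_[v/rr[:,None]*np.tan(th)[:,None],np.ones(7)]
z=[d[int(b),int(a)] for a,b in q]
P=(D*np.array(z)[:,None]-c['t'])@c['R'];print(P.round(1))
E
```

```text
[[512.6 283.5 119.5]
 [499.6 269.7 119.5]
 [593.9 213.5 119.5]]
square yaw (leg -x dir from heel) -0.7105519292934025 107.29592749479036
[[510.1 273.8 119.5]
 [520.5 264.8 119.9]
 [531.1 255.8 119.4]
 [542.3 246.4 118.4]
 [553.9 236.9 118.4]
 [566.1 227.1 119.4]
 [579.8 216.2 119.1]]
```

Request:
{"method": "drive_tool", "body": {"deltas": [[0.5,0.1,0,-0.007],[0,0,1.5,0],[0,0,1.5,0],[0,0,1.5,0],[0,0,1.5,0],[0,0,1,0],[0,0,0.7,0],[0,0,0.4,0],[0,0,0,0],[0,0,0,0]]}}

```text
clock: 8.85
eef_pos: [526.9, 215.6, 64.6]
tcp_rot: [3.141, -0.0, 1.657]
contact_force: [0.1, 0.0, -2.9]
opening: 0.173
```

Request:
{"method": "drive_tool", "body": {"deltas": [[0,0,0.2,0],[0,0,0.2,0],[0,0,0.1,0],[0,0,0,0],[0,0,0,0]]}}

```text
clock: 9.27
eef_pos: [526.7, 215.4, 59.4]
tcp_rot: [3.141, -0.0, 1.657]
contact_force: [0.2, -0.0, -3.1]
opening: 0.172
```

Request:
{"method": "drive_tool", "body": {"deltas": [[0,0,0.1,0],[0,0,0.05,0],[0,0,0,0],[0,0,0,0]]}}

```text
clock: 9.6
eef_pos: [526.7, 215.4, 57.8]
tcp_rot: [3.142, -0.0, 1.657]
contact_force: [0.8, -0.5, -3.2]
opening: 0.174
```

Request:
{"method": "drive_tool", "body": {"deltas": [[0,0,0.05,0],[0,0,0,0],[0,0,0,0]]}}

```text
clock: 9.85
eef_pos: [526.7, 215.4, 57.7]
tcp_rot: [3.141, -0.0, 1.657]
contact_force: [-1.6, -0.0, 6.2]
opening: 0.176
```

Contact with the panel at TCP z ≈57.7. Sliding towards the corner.

Request:
{"method": "drive_tool", "body": {"deltas": [[0,0.3,0,0],[0,0.5,0,0],[0,0.5,0,0],[0,0.5,0,0],[0,0.5,0,0],[0,0.5,0,0],[0,0.5,0,0],[0,0.4,0,0],[0,0.2,0,0],[0,0,0,0]]}}

```text
clock: 10.68
eef_pos: [562.4, 218.4, 57.8]
tcp_rot: [-3.135, 0.001, 1.656]
contact_force: [-15.9, -0.4, 19.2]
opening: 0.178
```

Request:
{"method": "drive_tool", "body": {"deltas": [[0,0.2,0,0],[0,0.2,0,0],[0,0.1,0,0],[0,0.1,0,0],[0,0,0,0],[0,0,0,0]]}}

```text
clock: 11.18
eef_pos: [567.2, 218.8, 57.8]
tcp_rot: [-3.133, 0.001, 1.656]
contact_force: [-20.5, -0.7, 23.4]
opening: 0.178
```

Request:
{"method": "drive_tool", "body": {"deltas": [[0,0,-0.05,0],[0,0.1,0,0],[0,0.1,0,0],[0,0.1,0,0],[0,0.1,0,0],[0,0,0,0],[0,0,0,0]]}}

```text
clock: 11.77
eef_pos: [571.8, 219.2, 57.9]
tcp_rot: [-3.134, 0.001, 1.656]
contact_force: [-16.4, -0.0, 15.5]
opening: 0.176
```

Request:
{"method": "drive_tool", "body": {"deltas": [[0,0.1,0,0],[0,0.1,0,0],[0,0.1,0,0],[0,0,0,0],[0,0,0,0]]}}

```text
clock: 12.18
eef_pos: [574.5, 219.5, 58.0]
tcp_rot: [-3.134, 0.001, 1.656]
contact_force: [-17.6, -0.9, 17.2]
opening: 0.173
```

Request:
{"method": "drive_tool", "body": {"deltas": [[0,0.1,0,0],[0,0.05,0,0],[0,0,0,0],[0,0,0,0]]}}

```text
clock: 12.52
eef_pos: [574.6, 219.5, 58.0]
tcp_rot: [-3.131, 0.001, 1.656]
contact_force: [-23.9, -0.1, 23.6]
opening: 0.174
```

Request:
{"method": "drive_tool", "body": {"deltas": [[0,0.1,0,0],[0,0,0,0],[0,0,0,0]]}}

```text
clock: 12.77
eef_pos: [574.7, 219.5, 58.1]
tcp_rot: [-3.129, 0.001, 1.655]
contact_force: [-28.3, -0.7, 26.7]
opening: 0.174
```

```bash
python3 - <<'E'
from h import *
s=r.sense();print(s['clock'],s['eef_pos'],s['tcp_rot'],s['contact_force'],s['wrist_torque'])
c=cams.camera_params("wrist");p,d=cams.grab_frame("wrist");np.savez("w4.npz",p=p,d=d,**c)
p2,d2=cams.grab_frame("side");np.savez("s4.npz",p=p2,d=d2)
cv2.imwrite("pics/w4.png",np.hstack([cv2.resize(p[60:360,130:430],(400,400)),cv2.resize(p2[130:230,240:340],(400,400),interpolation=cv2.INTER_CUBIC)])[:,:,::-1])
E
```

```text
12.7667 [574.66858363 219.48482114  58.06114396] [-3.12931462e+00  1.08020383e-03  1.65545194e+00] [-28.30600163  -0.65268625  26.72934571] [ 0.09849587  3.70287565 -0.39642323]
```

View pics/w4.png

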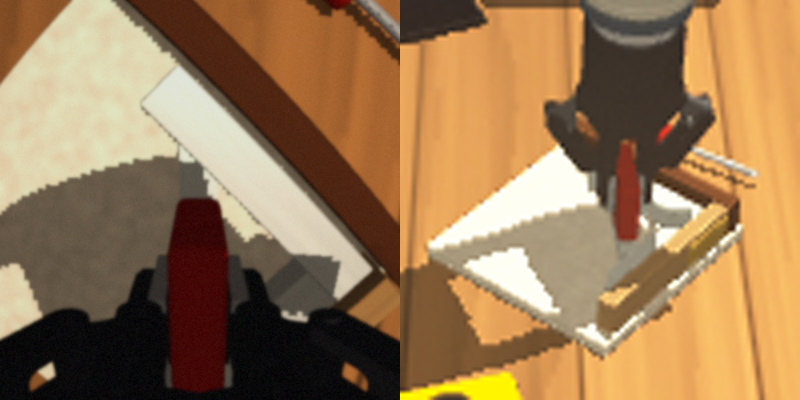

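```bash
cat > chk.py <<'E'
from h import *
def chk(f):
    c=dict(np.load(f));p=c['p'];hsv=cv2.cvtColor(p,cv2.COLOR_RGB2HSV)
    O=np.array([646.5,225]);a=-.703;ex=np.array([np.cos(a),np.sin(a)]);ey=np.array([-ex[1],ex[0]])
    v,u=np.mgrid[:420,:560];uv=np.c_[u.ravel(),v.ravel()]
    res=[]
    for nm,z in(("leg",32),("dark",42)):
        P=wray(uv,c,z)[:,:2]-O;x,y=P@ex,P@ey
        m=((hsv[...,2]>150)&(hsv[...,1]<60)) if nm=="leg" else ((hsv[...,2]<125)&(hsv[...,1]>120)&(hsv[...,0]<12))
        m=m.ravel();V=hsv[...,2].ravel()
        out=[]
        for x0 in(-100,-85,-70,-55,-40,-25):
            s=(abs(x-x0)<3)&(y>-25)&(y<25);o=np.argsort(y[s]);yy=y[s][o];mm=m[s][o]
            out.append(yy[mm].max() if nm=="leg" and mm.any() else (yy[mm].min() if mm.any() else np.nan))
        print(nm,np.round(out,1))
    print("heel z32",[((wray([q],c,32)[0,:2]-O)@np.c_[ex,ey]).round(1) for q in[(130+371*.75,60+268*.75)]])
if __name__=="__main__":
    import sys;chk(sys.argv[1])
E
python3 chk.py w4.npz
python3 - <<'E'
from h import *
# light board: top surface edges in side view (z=42), inner-face ends picked from crop
c=cams.camera_params("side");q=[[240+u/4,130+v/4] for u,v in[(600,295),(722,203),(630,305),(737,215)]]
q=[[a-100 if a>340 else a,b] for a,b in q]
W=ray(q,c,42)[:,:2];print(W.round(1));O=np.array([646.5,225]);a=-.703;print(((W-O)@np.array([[np.cos(a),-np.sin(a)],[np.sin(a),np.cos(a)]])).round(1))
E
```

```text
leg [-3.4 -3.4 -3.5 -3.5 -3.5 -3.5]
dark [-0.1 -0.  -0.3 -0.1 -0.2 -0.3]
heel z32 [array([-1.8, -3.7])]
[[555.7 114.9]
 [656.3 221.2]
 [577.6 103.8]
 [666.8 206.5]]
[[   1.9 -142.7]
 [   9.9    3.4]
 [  25.8 -137. ]
 [  27.5   -1. ]]
```

The picture and measurement show the leg parallel to the dark board but about 3 mm short of it. The side board is close to square. I'll relieve the downward load and push along the frame's +y.

Request:
{"method": "drive_tool", "body": {"deltas": [[0,0,-0.05,0],[0,0,0,0],[0.07,0.07,0,0],[0.07,0.07,0,0],[0,0,0,0],[0,0,0,0]]}}

```text
clock: 13.37
eef_pos: [575.1, 219.9, 58.2]
tcp_rot: [-3.127, 0.003, 1.655]
contact_force: [-28.9, -5.6, 26.9]
opening: 0.174
```

Request:
{"method": "drive_tool", "body": {"deltas": [[0.07,0.07,0,0],[0,0,0,0],[0,0,0,0]]}}

```text
clock: 13.62
eef_pos: [575.3, 220.1, 58.2]
tcp_rot: [-3.126, 0.003, 1.656]
contact_force: [-29.9, -8.5, 30.5]
opening: 0.173
```

```bash
cat > snap.py <<'E'
from h import *
import sys,chk
n=sys.argv[1]
s=r.sense();print(s['clock'],s['eef_pos'].round(2),s['tcp_rot'].round(4),s['contact_force'].round(1),s['wrist_torque'].round(2))
F=s['contact_force'];a=-.703;print("frame force x,y",F[0]*np.cos(a)+F[1]*np.sin(a),-F[0]*np.sin(a)+F[1]*np.cos(a))
c=cams.camera_params("wrist");p,d=cams.grab_frame("wrist");np.savez(n,p=p,d=d,**c)
chk.chk(n)
E
python3 snap.py w5.npz; python3 - <<'E'
from h import *
p=np.load("w5.npz")['p'];d=np.load("w5.npz")['d']
cv2.imwrite("pics/w5.png",cv2.resize(p[90:290,240:440,::-1],(600,600),interpolation=cv2.INTER_CUBIC))
E
```

```text
13.6167 [575.26 220.11  58.2 ] [-3.1261  0.0035  1.6555] [-29.9  -8.5  30.5] [-1.43  4.07 -0.66]
frame force x,y -17.278706795501247 -25.799792463851503
leg [-3.  -2.9 -3.  -2.9 -2.9 -2.9]
dark [-0.2 -0.1 -0.   0.  -0.1 -0.1]
heel z32 [array([-1.8, -2.9])]
```

View pics/w5.png

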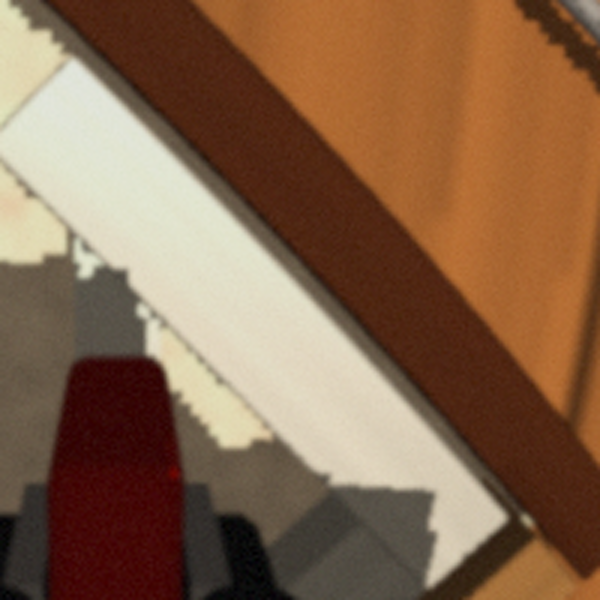

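Grey panel strip ~3 mm wide is visible between leg and dark board, so the square has jammed by friction before reaching home. I'll back off the side board and unload vertically. Then I'll seat on the dark board first and push out along +x after.

Request:
{"method": "drive_tool", "body": {"deltas": [[0.18,-0.18,0,0],[0.17,-0.17,0,0],[0,0,-0.05,0],[0,0,0,0],[0,0,0,0]]}}

```text
clock: 14.08
eef_pos: [576.3, 222.6, 58.1]
tcp_rot: [-3.135, 0.004, 1.656]
contact_force: [-7.2, -14.1, 7.9]
opening: 0.171
```

Request:
{"method": "drive_tool", "body": {"deltas": [[0,0,-0.05,0],[0.07,0.07,0,0],[0,0,0,0],[0,0,0,0]]}}

```text
clock: 14.42
eef_pos: [576.4, 222.6, 58.1]
tcp_rot: [-3.134, 0.005, 1.656]
contact_force: [-7.6, -17.2, 5.5]
opening: 0.173
```

Request:
{"method": "drive_tool", "body": {"deltas": [[-0.14,0.14,0,0],[-0.14,0.14,0,0],[0,0,0,0],[0,0,0,0]]}}

```text
clock: 14.75
eef_pos: [576.7, 222.2, 58.3]
tcp_rot: [-3.129, 0.002, 1.656]
contact_force: [-21.0, -4.4, 13.6]
opening: 0.18
```

```bash
python3 snap.py w6.npz
```

```text
14.75 [576.69 222.21  58.27] [-3.1291e+00  2.3000e-03  1.6556e+00] [-21.   -4.4  13.6] [-0.61  3.04 -0.44]
frame force x,y -13.184296745433407 -16.880565767261118
leg [-0.7 -0.7 -0.8 -0.7 -0.8 -1.4]
dark [  0.2   0.3 -25.    0.3   0.1   0.1]
heel z32 [array([-1.9, -0.3])]
```

```bash
python3 - <<'E'
from h import *
p=np.load("w6.npz")['p'];p2,d2=cams.grab_frame("side")
A=cv2.resize(p[200:300,290:440,::-1],(750,500),interpolation=cv2.INTER_CUBIC)
A=np.clip(A.astype(float)*1.6,0,255).astype(np.uint8)
cv2.imwrite("pics/w6.png",A)
E
```

```text
(no output)
```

View pics/w6.png

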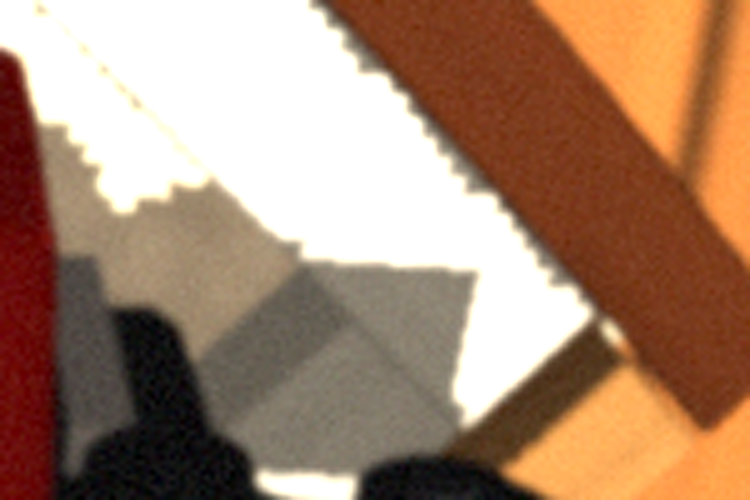

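```bash
python3 - <<'E'
from h import *
c=dict(np.load("w6.npz"));O=np.array([646.5,225]);a=-.703;M=np.array([[np.cos(a),-np.sin(a)],[np.sin(a),np.cos(a)]])
print("leg z32",((wray([[409,263.6],[382,285]],c,32)[:,:2]-O)@M).round(1))
print("board z42",((wray([[414,270.4],[390,292.6]],c,42)[:,:2]-O)@M).round(1))
print("board z12-based",((wray([[414,270.4]],c,32)[:,:2]-O)@M).round(1))
p,d=cams.grab_frame("side");np.savez("s6.npz",p=p,d=d)
cs=cams.camera_params("side")
hsv=cv2.cvtColor(p,cv2.COLOR_RGB2HSV)
W=cloud(d,cs);P=(W[...,:2]-O)@M
# light board top from depth in side view
m=(abs(W[...,2]-42)<6)&(P[...,0]>-40)&(P[...,0]<30)&(P[...,1]<-20)&(P[...,1]>-160)&(hsv[...,1]>60)
Q=P[m];b=cv2.minAreaRect(Q.astype(np.float32));print("light top side",m.sum(),b)
for y0 in range(-150,-20,20):
    s=Q[abs(Q[:,1]-y0)<10]
    if len(s):print(y0,len(s),s[:,0].min().round(1),np.median(s[:,0]).round(1),s[:,0].max().round(1))
cv2.imwrite("pics/s6.png",cv2.resize(p[155:225,255:335,::-1],(800,600)[:2] if 0 else (686,600),interpolation=cv2.INTER_CUBIC))
E
```

```text
leg z32 [[ -0.3  -0.9]
 [ -1.5 -19.7]]
board z42 [[ -1.5  -1.2]
 [ -0.9 -18.1]]
board z12-based [[ 5.4 -1.3]]
light top side 201 ((-8.73775863647461, -84.94609069824219), (130.18763732910156, 56.42875289916992), 88.39804077148438)
-150 19 2.5 8.7 16.5
-130 27 1.6 10.6 16.7
-110 29 1.5 13.0 18.5
-90 27 -1.4 9.9 19.0
-70 43 -36.5 7.3 18.2
-50 26 1.5 13.7 20.4
-30 30 2.5 11.5 20.0
```

View pics/s6.png

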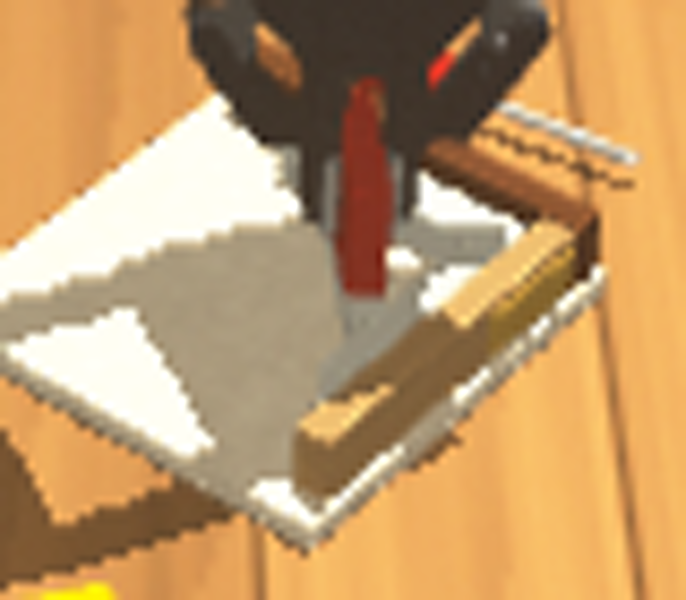

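Side view shows the light board parallel to the panel edge (square), and leg and board planes coincide in x within ~1 mm. In y about 0.9 mm still reads against the dark board, so I'll ease off x, nudge +y and re-press.

Request:
{"method": "drive_tool", "body": {"deltas": [[0.14,-0.14,0,0],[0.14,0.14,0,0],[0,0,0,0],[-0.07,0.07,0,0],[-0.07,0.07,0,0],[0,0,0,0],[0,0,0,0]]}}

```text
clock: 15.48
eef_pos: [576.6, 222.4, 58.3]
tcp_rot: [-3.126, 0.004, 1.656]
contact_force: [-26.3, -9.9, 20.7]
opening: 0.17
```

```bash
python3 snap.py w7.npz
```

```text
15.4833 [576.65 222.44  58.28] [-3.1263  0.0042  1.6558] [-26.3  -9.9  20.7] [-1.65  3.47 -0.54]
frame force x,y -13.693495808221131 -24.528512211312997
leg [-0.7 -0.7 -0.7 -1.  -0.8 -1.6]
dark [  0.3   0.4 -24.9   0.2   0.2   0.1]
heel z32 [array([-2.2, -0.3])]
```

Request:
{"method": "drive_tool", "body": {"deltas": [[-0.21,-0.07,0,0],[0,0,0,0],[0,0,0,0],[0,0,0,0]]}}

```text
clock: 15.87
eef_pos: [576.9, 222.1, 58.4]
tcp_rot: [-3.128, 0.002, 1.655]
contact_force: [-23.9, -1.1, 16.2]
opening: 0.175
```

```bash
python3 snap.py w8.npz; python3 - <<'E'
from h import *
c=dict(np.load("w8.npz"));d=c['d'];v,u=np.mgrid[:420,:560]
q=np.stack([u-c['cx'],v-c['cy']],-1);rr=np.hypot(q[...,0],q[...,1]);k=np.tan(rr/c['fx'])/np.maximum(rr,1e-9)
W=(np.concatenate([q*k[...,None],np.ones_like(d)[...,None]],-1)*d[...,None]-c['t'])@c['R']
O=np.array([646.5,225]);a=-.703;M=np.array([[np.cos(a),-np.sin(a)],[np.sin(a),np.cos(a)]]);P=(W[...,:2]-O)@M
for nm,ylo,yhi in(("leg",-16,-5),("panel",-60,-40),("dark",4,11)):
  for x0 in(-130,-100,-80,-60,-40,-20):
    s=(abs(P[...,0]-x0)<6)&(P[...,1]>ylo)&(P[...,1]<yhi);print(nm,x0,s.sum(),np.median(W[s][:,2]).round(2) if s.any() else None)
E
```

```text
15.8667 [576.87 222.08  58.39] [-3.1283e+00  1.7000e-03  1.6555e+00] [-23.9  -1.1  16.2] [-0.09  3.55 -0.45]
frame force x,y -17.477503345932462 -16.30737355100727
leg [-0.7 -0.7 -0.7 -0.7 -0.8 -1.7]
dark [  0.3   0.3 -24.9   0.2   0.1   0.2]
heel z32 [array([-1.6, -0.3])]
leg -130 453 12.39
leg -100 595 33.02
leg -80 586 32.88
leg -60 547 32.7
leg -40 880 33.38
leg -20 3162 131.0
panel -130 742 12.34
panel -100 760 12.41
panel -80 4325 131.95
panel -60 3736 122.76
panel -40 849 82.82
panel -20 0 None
dark -130 428 42.41
dark -100 434 42.42
dark -80 431 42.36
dark -60 394 42.48
dark -40 348 42.5
dark -20 429 42.8
```

Both boards are loaded at ~17 N each and the square no longer moves. Holding for over 2 s.

Request:
{"method": "drive_tool", "body": {"deltas": [[0,0,0,0],[0,0,0,0],[0,0,0,0],[0,0,0,0],[0,0,0,0],[0,0,0,0],[0,0,0,0],[0,0,0,0],[0,0,0,0],[0,0,0,0],[0,0,0,0],[0,0,0,0]]}}

```text
clock: 16.92
eef_pos: [576.9, 222.1, 58.4]
tcp_rot: [-3.128, 0.002, 1.656]
contact_force: [-23.1, -2.1, 16.2]
opening: 0.174
```

Request:
{"method": "drive_tool", "body": {"deltas": [[0,0,0,0],[0,0,0,0],[0,0,0,0],[0,0,0,0],[0,0,0,0],[0,0,0,0],[0,0,0,0],[0,0,0,0],[0,0,0,0],[0,0,0,0],[0,0,0,0],[0,0,0,0]]}}

```text
clock: 17.92
eef_pos: [576.9, 222.1, 58.4]
tcp_rot: [-3.128, 0.002, 1.656]
contact_force: [-23.7, -0.8, 17.6]
opening: 0.177
```

Request:
{"method": "drive_tool", "body": {"deltas": [[0,0,0,0],[0,0,0,0],[0,0,0,0],[0,0,0,0],[0,0,0,0],[0,0,0,0],[0,0,0,0],[0,0,0,0],[0,0,0,0],[0,0,0,0],[0,0,0,0],[0,0,0,0]]}}

```text
clock: 18.92
eef_pos: [576.9, 222.1, 58.4]
tcp_rot: [-3.128, 0.002, 1.656]
contact_force: [-23.4, -0.8, 15.6]
opening: 0.175
```

```bash
python3 snap.py w9.npz; python3 - <<'E'
from h import *
O=np.array([646.5,225]);a=-.703;M=np.array([[np.cos(a),-np.sin(a)],[np.sin(a),np.cos(a)]])
p,d=cams.grab_frame("side");cs=cams.camera_params("side");hsv=cv2.cvtColor(p,cv2.COLOR_RGB2HSV)
W=cloud(d,cs);P=(W[...,:2]-O)@M
Q=P[(abs(W[...,2]-42)<6)&(P[...,0]>-8)&(P[...,0]<30)&(P[...,1]<-20)&(P[...,1]>-148)&(hsv[...,1]>60)]
vx,vy,_,_=cv2.fitLine(Q.astype(np.float32),cv2.DIST_HUBER,0,.01,.01).ravel();print("side board lean (coarse)",np.arctan(vx/vy))
E
```

```text
18.9167 [576.91 222.08  58.41] [-3.1284e+00  1.8000e-03  1.6556e+00] [-23.4  -0.8  15.6] [-0.19  3.57 -0.43]
frame force x,y -17.297194943667403 -15.72963788350621
leg [-0.7 -0.7 -0.7 -0.7 -0.8 -1.7]
dark [  0.3   0.3 -24.9   0.2   0.3   0.1]
heel z32 [array([-1.6, -0.3])]
side board lean (coarse) 0.025709346
```

Coarse side-view lean reads 0.026, which is noisy. I'll test for a hidden x jam: ease y, push x, see whether it moves, then restore.

Request:
{"method": "drive_tool", "body": {"deltas": [[-0.14,-0.14,0,0],[-0.1,-0.1,0,0],[-0.14,0.14,0,0],[0,0,0,0],[0,0,0,0],[0,0,0,0]]}}

```text
clock: 19.52
eef_pos: [577.2, 221.6, 58.5]
tcp_rot: [-3.131, -0.003, 1.654]
contact_force: [-22.3, 17.6, 9.6]
opening: 0.174
```

Request:
{"method": "drive_tool", "body": {"deltas": [[0.12,0.12,0,0],[0.12,0.12,0,0],[0.07,-0.07,0,0],[0,0,0,0],[0,0,0,0],[0,0,0,0],[0,0,0,0],[0,0,0,0],[0,0,0,0],[0,0,0,0],[0,0,0,0],[0,0,0,0]]}}

```text
clock: 20.52
eef_pos: [577.1, 221.9, 58.4]
tcp_rot: [-3.127, 0.001, 1.655]
contact_force: [-27.4, 2.7, 17.2]
opening: 0.173
```

```bash
python3 snap.py w10.npz; python3 - <<'E'
from h import *
O=np.array([646.5,225]);a=-.703;M=np.array([[np.cos(a),-np.sin(a)],[np.sin(a),np.cos(a)]])
for q in([576.9,222.1],[574.66,219.48],[576.65,222.44]):print(((np.array(q)-O)@M).round(2))
print(((r.sense()['eef_pos'][:2]-O)@M).round(2))
c=dict(np.load("w10.npz"));p=c['p']
A=cv2.resize(p[200:320,290:440,::-1],(750,600),interpolation=cv2.INTER_CUBIC);cv2.imwrite("pics/w10.png",np.clip(A*2.0,0,255).astype(np.uint8))
E
```

```text
20.5167 [577.1  221.86  58.39] [-3.1274e+00  1.2000e-03  1.6551e+00] [-27.4   2.7  17.2] [ 0.35  3.92 -0.48]
frame force x,y -22.67699616628014 -15.65139994342467
leg [-0.7 -0.7 -0.8 -0.7 -0.5 -1.4]
dark [  0.3   0.3 -25.    0.3   0.3   0.2]
heel z32 [array([-1.4, -0.3])]
[-51.22 -47.21]
[-51.24 -50.66]
[-51.63 -47.11]
[-50.92 -47.27]
```

With y eased to about zero, x took 28 N and moved only ~0.5 mm (compliance), so the stop is solid. Balancing the push and holding again.

Request:
{"method": "drive_tool", "body": {"deltas": [[0.07,-0.07,0,0],[0,0,0,0],[0,0,0,0],[0,0,0,0],[0,0,0,0],[0,0,0,0],[0,0,0,0],[0,0,0,0],[0,0,0,0],[0,0,0,0],[0,0,0,0],[0,0,0,0]]}}

```text
clock: 21.57
eef_pos: [577.0, 222.0, 58.3]
tcp_rot: [-3.129, 0.002, 1.655]
contact_force: [-22.3, -2.3, 15.0]
opening: 0.174
```

Request:
{"method": "drive_tool", "body": {"deltas": [[0,0,0,0],[0,0,0,0],[0,0,0,0],[0,0,0,0],[0,0,0,0],[0,0,0,0],[0,0,0,0],[0,0,0,0],[0,0,0,0],[0,0,0,0],[0,0,0,0],[0,0,0,0]]}}

```text
clock: 22.57
eef_pos: [577.0, 222.0, 58.3]
tcp_rot: [-3.129, 0.002, 1.655]
contact_force: [-23.2, -1.9, 16.3]
opening: 0.175
```

Request:
{"method": "drive_tool", "body": {"deltas": [[0,0,0,0],[0,0,0,0],[0,0,0,0],[0,0,0,0],[0,0,0,0],[0,0,0,0],[0,0,0,0],[0,0,0,0],[0,0,0,0],[0,0,0,0],[0,0,0,0],[0,0,0,0]]}}

```text
clock: 23.57
eef_pos: [577.0, 221.9, 58.3]
tcp_rot: [-3.129, 0.002, 1.655]
contact_force: [-23.2, -2.6, 15.9]
opening: 0.175
```

```bash
python3 snap.py w11.npz; python3 -c "
from rig import job;print(job.sign_off())"
```

```text
23.5667 [577.02 221.95  58.32] [-3.1285e+00  1.8000e-03  1.6553e+00] [-23.2  -2.6  15.9] [-0.12  3.38 -0.56]
frame force x,y -16.008724771361866 -16.917241585889425
leg [-0.7 -0.7 -0.8 -0.7 -0.8 -1.4]
dark [  0.3   0.3 -24.9   0.1   0.1   0.1]
heel z32 [array([-1.4, -0.3])]
the job is handed in; nothing more can be done
None
```

I gripped the square by its red handle, set it on the drawer's bottom and pressed it into the corner. It was still gripped and pressed there when I handed the job in at 23.6 s. I held it about 3 s at a steady pose, with roughly 16 N on the side board and 17 N on the end board. The first diagonal push jammed by friction about 3 mm short of the end board; I backed off, seated it on the end board first, then pushed the side board out.

**Checks that agreed**
- The leg lay parallel to the dark end board in the wrist view.
- With the end-board push eased off, 28 N towards the side board moved the square only about 0.5 mm, so it was against the stop.
- About 25 N towards the end board barely moved it.

**Checks that disagreed or fell short**
- The wrist view still read a gap of about 1 mm at the end board, which I took as image error because the square would not move further.
- A coarse side-view fit put the side board at 0.026 rad of lean, against about 0 from the contact evidence.
- The tool tilted about 0.013 rad under the push, so the leg ends stand about 0.5–1 mm off the panel while the heel is down.
- The last close-up could not be viewed because the limit of 12 pictures had been reached.

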